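Set out the flower cups on their display stands

ROBOT

A 6-joint arm with a two-finger parallel gripper is mounted at the origin on the work surface. World frame = base frame: x ahead of the robot, y to its left, z up, the work surface at z = 0. Lengths are in mm, angles in rad, forces in N, time in s.
With the tool pointing down it reaches from about 350 to 775 mm from the base axis. Payload 7.3 kg.
Tool frame: the origin (TCP) lies at the very end of the fingers, on their centre line; the grasp point (between the pads) lies 19 mm behind it; x points along the fingers, y is the direction in which the jaws open and shut, and the axes are right-handed (so a half turn about x gives the same grasp; the last joint's range is limited). The gripper opens to 92 mm and grips with 3 to 60 N. Pads are 19 mm wide; open, the fingers measure 130 mm over their backs; the gripper's body (75 mm by 190 mm) begins 47 mm behind the grasp point.
Start: joints at [-1.37, 0.342, 1.524, -0, 1.275, -0.146], TCP at [178.465, -493.756, 226.741] pointing down, gripper open.
Joint ranges: [-2.53, 2.53], [-0.77, 2.02], [0.04, 2.7], [-1, 4.14], [0.28, 2.66], [-3.11, 3.11]. Speed limits (rad/s): [2.57, 2.57, 3.14, 3.14, 3.14, 3.14].

INTERFACE

Orientations are given as [roll, pitch, yaw] about the fixed x, y, z axes, in that order (R = Rz(yaw) Ry(pitch) Rx(roll)).
In Python, from plant import bot gives the robot as it stands.
- The arm moves only by the tool step_arm, never from a script. Its argument "targets" is a list that holds one entry, the list of rows, each a list of 4 numbers: the shift along the tool's x, y, z in m, then the turn about the tool's x in degrees. A call has exactly 5 rows; each row is the pose to reach, as a shift and turn from the pose measured when the call began, along the tool's axes at that moment; what a row does not reach only later rows make up. A row lasts 1/12 s, in which the tool goes at most 41.7 mm and 7.16 degrees, less where a joint would pass 70% of its speed; a pose out of reach is approached as far as the arm can. A call with a gripper value outside its range is refused whole. "jaw" is the closure, from 0 (fully open) to 1 (shut), set as the call begins (left out, the last holds). The fingers move at their own pace and stop on an object; the grip force is fixed at half the most. Time passes only in rows, so rows that repeat a pose let the fingers close, or fill a call up. It gives the time, the measured TCP pose, the force and the opening at its end, in the units of the state.
- bot.get_obs(): the state, without advancing time (a new reading comes with each control period).
- bot.capture(name): name is "scene" or "top" or "wrist"; returns a dict with "color" (420x560x3 uint8, red, green, blue), "depth" (420x560 float32, mm along the optical axis (not along the pixel's ray), 0 where there is no reading), "fov_y" (degrees; the focal length in pixels is half the picture's height over the tangent of half this angle, whatever the lens; pixels are square), "cx", "cy" (the principal point, pixels), "rvec" (rotation vector, rad) and "tvec" (3), from world to camera coordinates, as OpenCV has them. Camera axes: x right, y down, z forward; pixel columns grow to the right and rows downward; lengths in mm; the calibration is good to about 2 mm. A picture is of the moment at which its call begins.
- bot.close_job(): hands the job in, once; it reports no verdict.
The state is a dict: "time": time; "joint_positions": joint angles; "dq": joint speeds; "tau": joint torques, N m; "tool_pos": TCP position; "tcp_rot": TCP orientation; "contact_force": force on the tool from outside, world axes, zero at the start; "moment": the same for the moment, N m; "grip_width": finger opening in mm.
Only numpy, scipy, OpenCV 4.12 (cv2) and the standard library are available. Lean on these libraries where they do the work, as an engineer would, in place of code of your own. Each camera call takes 0.05 s, during which the arm holds its last target. There are 200 camera calls.

TASK

Set out the three petalled flower cups for the product photo: stand the smallest on the smallest round wooden stand, the middle one on the middle stand and the largest on the largest, each mouth down as it stands now and in the middle of its stand. Set them down without dropping them, and leave the plain bell, the pumpkin and the urn where they are.

Things in the scene. Friction and masses are not known exactly. Their poses are not given: they have to be found in the camera images.
- blossom_small_mid (a point): the small flower cup: teal painted metal bell with two rings of petals, standing mouth down, loose. 50 mm across the lower petals, which flare out like a six-pointed flower, 58 mm tall in all: petalled body 28 mm high, narrowing to a plain upright round collar on top, 22 mm in diameter and 30 mm tall, by which it is picked up. The point is on its axis, half-way up, 29 mm above its underside; z is up.
- blossom_medium_mid (a point): the medium flower cup: teal painted metal bell with two rings of petals, standing mouth down, loose. 70 mm across the lower petals, which flare out like a six-pointed flower, 66 mm tall in all: petalled body 36 mm high, narrowing to a plain upright round collar on top, 22 mm in diameter and 30 mm tall, by which it is picked up. The point is on its axis, half-way up, 33 mm above its underside; z is up.
- blossom_large_mid (a point): the large flower cup: teal painted metal bell with two rings of petals, standing mouth down, loose. 90 mm across the lower petals, which flare out like a six-pointed flower, 74 mm tall in all: petalled body 44 mm high, narrowing to a plain upright round collar on top, 22 mm in diameter and 30 mm tall, by which it is picked up. The point is on its axis, half-way up, 37 mm above its underside; z is up.
- stand_small_top (a point): the small display stand: plain flat round wooden disc, 76 mm in diameter, 20 mm thick, fixed to the table. The point is the centre of its upper face, 20 mm above the table; z is up.
- stand_medium_top (a point): the medium display stand: plain flat round wooden disc, 98 mm in diameter, 20 mm thick, fixed to the table. The point is the centre of its upper face, 20 mm above the table; z is up.
- stand_large_top (a point): the large display stand: plain flat round wooden disc, 120 mm in diameter, 20 mm thick, fixed to the table. The point is the centre of its upper face, 20 mm above the table; z is up.
- plain_bell_mid (a point): bystander: smooth teal metal bell WITHOUT petals, loose, 65 mm across, 66 mm tall, with a collar like those of the flower cups. The point is on its axis, 33 mm above its underside.
- pumpkin_mid (a point): bystander: ribbed teal metal pumpkin with a short dark stem, loose, 72 mm across, 57 mm tall. The point is on its axis, 28 mm above its underside.
- urn_mid (a point): bystander: small white footed garden urn, loose, 68 mm across its rim, 68 mm tall. The point is on its axis, 34 mm above its underside.
Things that resemble listed ones, but are neither listed nor needed, are in the scene too. What is shaped like the part that bears blossom_large_mid but blue or red is not meant.

How it is judged:
By the outcome, as a careful person would: the job done as asked, in the order asked, and still so for the second after the job is handed in, with the robot touching nothing.
It also fails if it takes over 96 s, if anything falls off the work surface, if the arm or the gripper's body presses on something with over 40 N, if the wrist force passes 120 N, or if a joint passes its speed limit or range.

## Working session

There is one attempt and no reset: what is moved stays moved. The work goes in short steps, Python scripts to look and compute and a tool call to move; the robot and the scene stay as the last step left them, time stands still between calls to the robot, and variables do not carry over. Pictures are saved under pics/ and viewed, about 12 in all and at most 16, crops included, and the job is handed in when it is done.

Besides the shell and the picture viewer there is one more tool, called after "Emit:" by a JSON object that holds its "api" and its "payload". step_arm: Moves the arm, as the interface text tells. Its arguments: {"type":"object","properties":{"targets":{"type":"array","items":{"type":"array","items":{"type":"array","items":{"type":"number"}}}},"jaw":{"type":"number"}},"required":["targets"]}

```bash
mkdir -p pics; ls; cat > h.py <<'E'
import numpy as np, cv2
from plant import bot
def cap(n):
    c=bot.capture(n); c['R']=cv2.Rodrigues(np.array(c['rvec'],float))[0]; c['t']=np.array(c['tvec'],float).ravel()
    c['f']=c['color'].shape[0]/2/np.tan(np.radians(c['fov_y'])/2); return c
def save(c,p): cv2.imwrite(p,cv2.cvtColor(c['color'],cv2.COLOR_RGB2BGR))
def ray(c,u,v,z):
    o=-c['R'].T@c['t']; d=c['R'].T@np.array([(u-c['cx'])/c['f'],(v-c['cy'])/c['f'],1]); return o+d*(z-o[2])/d[2]
def cloud(c):
    h,w=c['depth'].shape; v,u=np.mgrid[:h,:w]; D=c['depth']
    P=np.stack([(u-c['cx'])/c['f']*D,(v-c['cy'])/c['f']*D,D],-1)
    P=(P-c['t'])@c['R']; P[D==0]=np.nan; return P
def proj(c,p):
    q=c['R']@np.array(p,float)+c['t']; return q[:2]/q[2]*c['f']+[c['cx'],c['cy']]
E
python3 - <<'E'
from h import *
print(bot.get_obs())
for n in ('scene','top'):
    c=cap(n); save(c,f'pics/{n}0.png'); print(n,c['f'],-c['R'].T@c['t'],c['R'][2])
E
```

```text
pics
{'time': 0.0, 'joint_positions': array([-1.37001028e+00,  3.42740310e-01,  1.52500374e+00, -3.51937006e-05,
        1.27539534e+00, -1.46025672e-01]), 'dq': array([ 0.00094348, -0.0002454 , -0.00113732, -0.00155046, -0.00223035,
        0.00059861]), 'tau': array([-1.30491750e-03, -4.31244493e+01, -2.44221246e+01,  7.18543888e-02,
        5.60489588e-02, -1.29753853e-04]), 'tool_pos': array([ 178.3651516 , -493.34485424,  226.04047027]), 'tcp_rot': array([-1.6950676 ,  1.56924923,  1.79334705]), 'contact_force': array([-0.31046965,  0.60797061,  0.0250964 ]), 'moment': array([ 0.02696575, -0.01787183,  0.0415888 ]), 'grip_width': 91.91570145718079}
scene 441.2899438212317 [1264.48053328 -191.46508718  957.13174872] [-0.62168621  0.17002061 -0.7645909 ]
top 419.03976492517927 [ 355.8644992     4.33941884 1031.87560623] [ 0.14520033 -0.01723279 -0.98925219]
```

View pics/top0.png

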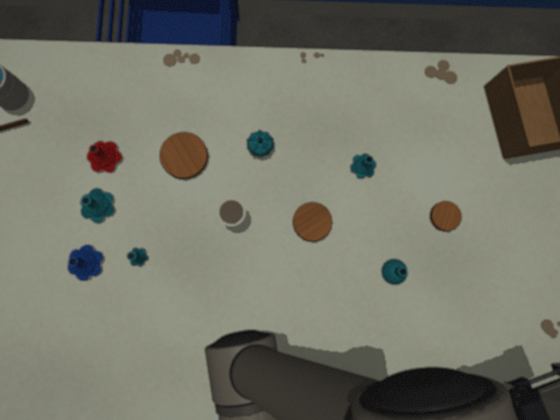

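View pics/scene0.png

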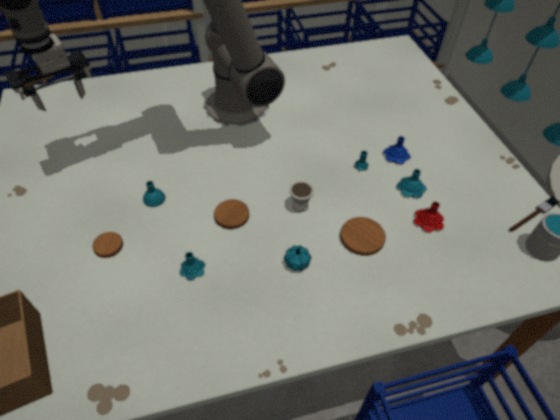

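Seen in the top view:
- **Flower cups:** teal large (97,205), teal medium (363,166) and teal small (138,257).
- **Look-alikes:** blue (86,262), red (104,156), plain bell (395,271) and pumpkin (260,144). The last two are also bystanders, as is the urn (232,212).
- **Stands:** large (184,155), medium (313,221) and small (446,215).

I choose by colour, petals and size. Next I measure from both views.

```bash
python3 - <<'E'
from h import *
px={'small':(138,257,58),'medium':(363,166,66),'large':(97,205,74),'blue':(86,262,74),'red':(104,156,74),'bell':(395,271,66),'pump':(260,144,57),'urn':(232,212,68)}
st={'small':(446,215),'medium':(313,221),'large':(184,155)}
c=cap('top'); s=cap('scene')
P={'t':cloud(c),'s':cloud(s)}
for n,(u,v,h) in px.items():
    g=ray(c,u,v,h/2)[:2]
    for k,Q in P.items():
        d=np.hypot(Q[...,0]-g[0],Q[...,1]-g[1])
        a=Q[(d<60)&(Q[...,2]>6)&(Q[...,2]<120)]; t=a[a[:,2]>h-14]
        mm=lambda x:(x.min(0)+x.max(0))/2
        print(n,k,g.round(),'n',len(a),len(t),'zmax',a[:,2].max().round(1),'bbox',mm(a)[:2].round(1),np.ptp(a,axis=0)[:2].round(), 'top',t.mean(0).round(1) if len(t) else None)
for w,cc in (('t',c),('s',s)):
    hsv=cv2.cvtColor(cc['color'],cv2.COLOR_RGB2HSV)
    m=cv2.inRange(hsv,(5,110,60),(20,255,255)); 
    for k in cv2.findContours(m,cv2.RETR_EXTERNAL,cv2.CHAIN_APPROX_NONE)[0]:
        if cv2.contourArea(k)<300: continue
        q=np.array([ray(cc,*p[0],20)[:2] for p in k],np.float32)
        (x,y),r=cv2.minEnclosingCircle(q); e=cv2.fitEllipse(q)
        if r<90: print('stand',w,np.round([x,y,2*r],1),np.round(e[0],1),np.round(e[1],1))
c2=cv2.resize(c['color'][130:290,60:260],(800,640))[:600]
cv2.imwrite('pics/crop1.png',c2[...,::-1])
E
```

```text
small t [392. 304.] n 294 90 zmax 63.5 bbox [389.4 293.3] [75. 71.] top [394.3 311.   57.3]
small s [392. 304.] n 201 57 zmax 64.1 bbox [387.1 304.2] [83. 93.] top [398.8 308.5  55.8]
medium t [ 627. -233.] n 490 81 zmax 70.3 bbox [ 631.1 -237.3] [71. 64.] top [ 634.3 -236.1   65. ]
medium s [ 627. -233.] n 491 87 zmax 71.3 bbox [ 623.  -239.3] [95. 65.] top [ 639.  -239.1   64.7]
large t [513. 407.] n 882 98 zmax 79.3 bbox [506.9 419. ] [106.  82.] top [517.1 417.6  72.8]
large s [513. 407.] n 547 69 zmax 79.7 bbox [520.3 418.4] [86. 84.] top [521.8 415.7  71.7]
blue t [377. 421.] n 944 100 zmax 78.4 bbox [384.2 421.8] [ 99. 112.] top [377.8 434.6  73. ]
blue s [377. 421.] n 457 56 zmax 78.0 bbox [381.1 422.2] [ 82. 113.] top [381.9 433.   71.3]
red t [634. 400.] n 846 91 zmax 78.7 bbox [631.4 412.3] [104.  88.] top [640.6 410.4  73. ]
red s [634. 400.] n 622 78 zmax 78.1 bbox [642.6 410.6] [82. 87.] top [645.3 408.4  71.7]
bell t [ 372. -306.] n 523 84 zmax 72.4 bbox [ 362.7 -311.7] [83. 65.] top [ 372.5 -311.    65.8]
bell s [ 372. -306.] n 397 66 zmax 71.5 bbox [ 381.9 -314. ] [54. 63.] top [ 376.  -313.5   64.3]
pump t [677.  22.] n 588 231 zmax 61.3 bbox [678.5  20.6] [75. 74.] top [680.1  23.7  46.8]
pump s [677.  22.] n 565 214 zmax 60.2 bbox [686.6  18.6] [70. 76.] top [684.3  20.3  47.1]
urn t [504.  85.] n 664 660 zmax 74.3 bbox [503.4  83.9] [73. 93.] top [500.6  85.4  68.8]
urn s [504.  85.] n 562 392 zmax 74.6 bbox [502.2  81.1] [68. 73.] top [504.1  82.9  69. ]
stand t [ 488.  -109.5   93.3] [ 488.1 -109.7] [90.3 91.6]
stand t [ 510.8 -438.5   73.4] [ 510.  -438.7] [69.3 71.4]
stand t [646.3 212.6 116.9] [646.9 212.1] [112.3 114.8]
stand s [ 518.8 -440.    76.9] [ 519.  -439.5] [68.  75.1]
stand s [656.1 209.7 119.4] [655.8 209.4] [111.3 117. ]
stand s [ 497.3 -110.9   96.9] [ 497.1 -110.8] [89.  94.2]
```

View pics/crop1.png

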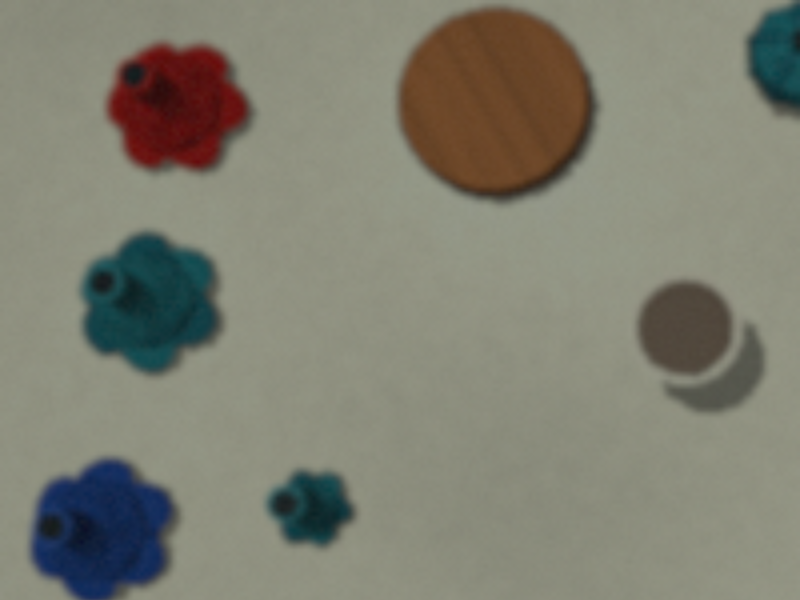

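The crop shows red (180,105), the teal large cup (150,300), blue (100,525) and the teal small cup (312,507). The choice holds: teal, two petal rings, and the right sizes. The two views put the stands about 9 mm apart, so I'll take a closer wrist look over each one.

```bash
cat >> h.py <<'E'
from scipy.spatial.transform import Rotation as Ro
def go(*targets):
    """print tool-frame shifts (m), each leg from the previous target"""
    o=bot.get_obs(); p=o['tool_pos']; R=Ro.from_euler('xyz',o['tcp_rot']).as_matrix()
    print('t',round(o['time'],2),'tcp',p.round(1),'rot',np.round(o['tcp_rot'],3),'F',o['contact_force'].round(1),'w',round(o['grip_width'],1),'q',o['joint_positions'].round(2))
    print('tool y',R[:,1].round(3),'z',R[:,2].round(3),'x',R[:,0].round(3))
    for t in targets:
        d=R.T@(np.array(t)-p)/1000; print(t,'->',d.round(4)); p=np.array(t)
E
python3 - <<'E'
from h import *
go((470,-400,226),(470,-70,226),(394,309,226))
w=cap('wrist'); print(w['f'],-w['R'].T@w['t'],w['R'])
c=cap('top');Q=cloud(c)
for a in ((446,215),(313,221),(184,155)): print(np.nanmedian(Q[a[1]-8:a[1]+8,a[0]-8:a[0]+8].reshape(-1,3),0))
E
```

```text
t 0.2 tcp [ 178.4 -493.5  226.3] rot [-1.713  1.57   1.775] F [-0.1  0.3  0.1] w 91.7 q [-1.37  0.34  1.52 -0.    1.28 -0.15]
tool y [ 0.34  -0.94  -0.001] z [-0.94 -0.34 -0.  ] x [-0.     0.001 -1.   ]
(470, -400, 226) -> [ 3.00e-04  1.12e-02 -3.06e-01]
(470, -70, 226) -> [ 3.000e-04 -3.104e-01 -1.122e-01]
(394, 309, 226) -> [ 3.000e-04 -3.823e-01 -5.740e-02]
330.96498167252093 [ 258.50873259 -465.3525312   384.84640944] [[ 0.33953751 -0.94059194 -0.00104043]
 [-0.89469106 -0.32330902  0.30821938]
 [-0.29024505 -0.10372118 -0.95131474]]
[ 512.89083739 -438.35681126   20.40313753]
[ 489.69181711 -109.68957429   20.48004811]
[647.08090084 211.039683    20.4151791 ]
```

Emit:
{"api": "step_arm", "payload": {"targets": [[[0, 0.007, -0.037], [0, 0.014, -0.074], [0, 0.021, -0.111], [0, 0.028, -0.148], [0, 0.035, -0.185]]]}}

```text
$.targets[0][0]: bad value
```

Emit:
{"api": "step_arm", "payload": {"targets": [[[0, 0.007, -0.037], [0, 0.014, -0.074], [0, 0.021, -0.11], [0, 0.025, -0.135], [0, 0.025, -0.135]]]}}

```text
$.targets[0][0]: bad value
```

```bash
cat >> h.py <<'E'
def stand(c,D,g):
    hsv=cv2.cvtColor(c['color'],cv2.COLOR_RGB2HSV); m=cv2.inRange(hsv,(5,90,40),(22,255,255))
    m=cv2.morphologyEx(m,cv2.MORPH_CLOSE,np.ones((5,5)))
    for k in cv2.findContours(m,cv2.RETR_EXTERNAL,cv2.CHAIN_APPROX_NONE)[0]:
        if cv2.contourArea(k)<1500: continue
        q=np.array([ray(c,*p[0],20)[:2] for p in k],np.float32)
        (x,y),r=cv2.minEnclosingCircle(q); e=cv2.fitEllipse(q)
        print('stand',np.round([x,y,2*r],1),'ell',np.round(e[0],1),np.round(e[1],1))
    Q=cloud(c); d=np.hypot(Q[...,0]-g[0],Q[...,1]-g[1]); a=Q[(d<D)&(Q[...,2]>14)&(Q[...,2]<27)][:,:2].astype(np.float32)
    if len(a)>50:
        h=cv2.convexHull(a)[:,0]; (x,y),r=cv2.minEnclosingCircle(h); print('depth',len(a),a.mean(0).round(1),np.round([x,y,2*r],1))
E
python3 - <<'E'
from h import *
w=cap('wrist'); save(w,'pics/w1.png'); stand(w,60,(514,-439)); go((514,-439,226)); print(proj(w,bot.get_obs()['tool_pos']))
E
```

```text
stand [ -14.8 -756.3  400.4] ell [  46.8 -893.1] [ 23.  652.1]
t 0.35 tcp [ 178.4 -493.7  226.6] rot [-1.661  1.571  1.827] F [ 0.8 -0.1 -0.1] w 91.8 q [-1.37  0.34  1.52 -0.    1.28 -0.15]
tool y [ 0.34 -0.94 -0.  ] z [-0.94 -0.34 -0.  ] x [-0.  0. -1.]
(514, -439, 226) -> [ 0.0006  0.0626 -0.3342]
[281.89103698 265.5244794 ]
```

View pics/w1.png

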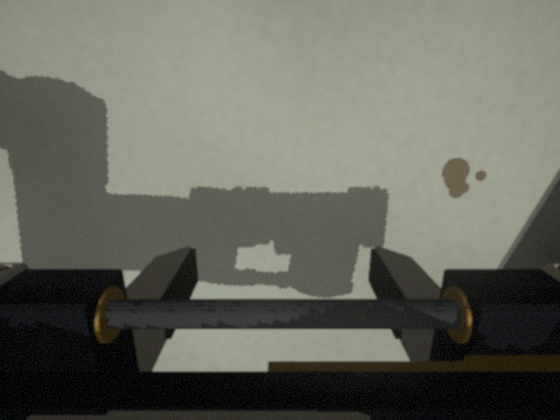

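The picture shows only the gripper, with the TCP at about (282,265), and bare table. The rows were refused because they lacked the turn. I'll stop about 90 mm short of the stand so that it lies in clear view.

Emit:
{"api": "step_arm", "payload": {"targets": [[[0, 0.01, -0.036, 0], [0, 0.02, -0.072, 0], [0, 0.03, -0.108, 0], [0, 0.04, -0.144, 0], [0, 0.05, -0.18, 0]]]}}

```text
time: 0.77
tool_pos: [366.4, -479.1, 226.6]
tcp_rot: [-1.705, 1.571, 1.783]
contact_force: [-0.5, -0.6, 0.3]
grip_width: 91.6
```

Emit:
{"api": "step_arm", "payload": {"targets": [[[0, 0.006, -0.034, 0], [0, 0.012, -0.064, 0], [0, 0.012, -0.064, 0], [0, 0.012, -0.064, 0], [0, 0.012, -0.064, 0]]]}}

```text
time: 1.18
tool_pos: [430.1, -468.6, 226.2]
tcp_rot: [-0.892, 1.57, 2.596]
contact_force: [-0.8, 0.2, 0.1]
grip_width: 91.3
```

```bash
python3 - <<'E'
from h import *
w=cap('wrist'); save(w,'pics/w2.png'); stand(w,60,(514,-439)); go((514,-439,226)); print(proj(w,(514,-439,20)))
E
```

```text
stand [ 237.4 -730.4  399.3] ell [ 286.6 -837.3] [ 22.4 596.4]
stand [ 512.9 -441.4   73.5] ell [ 513.  -441.6] [71.7 72.3]
depth 4254 [ 513.9 -440.8] [ 513.1 -441.2   75.8]
t 1.23 tcp [ 429.6 -468.9  226.5] rot [-0.842  1.57   2.645] F [-0.2 -0.7  0.8] w 92.3 q [-0.95  0.55  1.19 -0.    1.4   0.28]
tool y [ 0.339 -0.941 -0.001] z [-0.941 -0.339  0.001] x [-0.001  0.    -1.   ]
(514, -439, 226) -> [ 0.0004  0.0004 -0.0895]
[283.1220527   94.23403915]
```

View pics/w2.png

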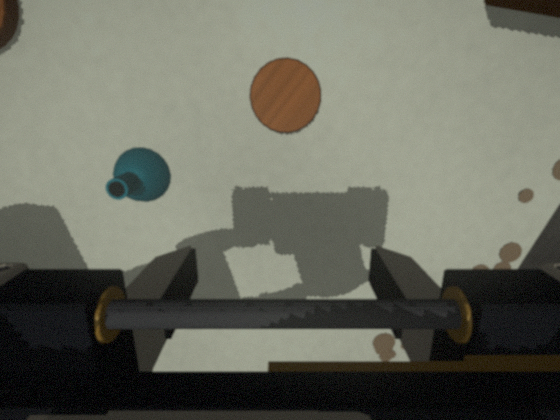

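The small stand sits at pixel (285,95), measured at (513,-441). Its round contour and depth agree, as does the top view. Next I look at the medium stand on the way to the small cup.

Emit:
{"api": "step_arm", "payload": {"targets": [[[0, -0.036, -0.01, 0], [0, -0.072, -0.02, 0], [0, -0.108, -0.03, 0], [0, -0.144, -0.04, 0], [0, -0.18, -0.05, 0]]]}}

```text
time: 1.65
tool_pos: [413.9, -281.8, 226.8]
tcp_rot: [-0.434, 1.57, 3.051]
contact_force: [-0.0, 0.4, 0.7]
grip_width: 91.7
```

Emit:
{"api": "step_arm", "payload": {"targets": [[[0, -0.036, -0.01, 0], [0, -0.072, -0.02, 0], [0, -0.108, -0.03, 0], [0, -0.138, -0.037, 0], [0, -0.138, -0.037, 0]]]}}

```text
time: 2.07
tool_pos: [400.2, -135.6, 227.3]
tcp_rot: [-1.442, 1.569, 2.044]
contact_force: [0.0, 0.4, 0.3]
grip_width: 91.9
```

```bash
python3 - <<'E'
from h import *
w=cap('wrist'); save(w,'pics/w3.png'); stand(w,70,(490,-110)); go((320,280,226)); 
E
```

```text
stand [ 206.3 -397.2  399.9] ell [ 257. -508.] [ 22.5 602. ]
stand [ 491.  -109.9   95.3] ell [ 491.2 -110.1] [93.7 94.4]
depth 7179 [ 492.7 -109.1] [ 491.3 -109.6   97.9]
t 2.12 tcp [ 401.1 -137.9  227.5] rot [ 1.791  1.57  -1.006] F [-0.3 -0.4  0.9] w 91.8 q [-0.51  0.16  1.78 -0.    1.21  0.71]
tool y [ 0.338 -0.941  0.   ] z [-0.941 -0.338 -0.   ] x [ 0. -0. -1.]
(320, 280, 226) -> [ 0.0013 -0.4207 -0.0648]
```

Emit:
{"api": "step_arm", "payload": {"targets": [[[0, -0.039, -0.006, 0], [0, -0.078, -0.012, 0], [0, -0.117, -0.018, 0], [0, -0.156, -0.024, 0], [0, -0.195, -0.03, 0]]]}}

```text
time: 2.53
tool_pos: [363.2, 55.8, 227.7]
tcp_rot: [2.309, 1.569, -0.492]
contact_force: [1.2, 0.3, 0.6]
grip_width: 91.7
```

Emit:
{"api": "step_arm", "payload": {"targets": [[[0, -0.039, -0.006, 0], [0, -0.078, -0.012, 0], [0, -0.117, -0.018, 0], [0, -0.156, -0.024, 0], [0, -0.195, -0.03, 0]]]}}

```text
time: 2.95
tool_pos: [326.6, 250.2, 228.0]
tcp_rot: [2.596, 1.568, -0.207]
contact_force: [1.4, -0.4, 0.8]
grip_width: 91.7
```

Emit:
{"api": "step_arm", "payload": {"targets": [[[0, -0.025, -0.004, 0], [0, -0.032, -0.005, 0], [0, -0.032, -0.005, 0], [0, -0.032, -0.005, 0], [0, -0.032, -0.005, 0]]]}}

```text
time: 3.37
tool_pos: [321.4, 280.5, 227.9]
tcp_rot: [2.428, 1.567, -0.376]
contact_force: [0.2, -0.8, 0.8]
grip_width: 91.8
```

```bash
cat >> h.py <<'E'
def cup(c,g,H,lo=(80,60,25),hi=(102,255,255)):
    Q=cloud(c); m=cv2.inRange(cv2.cvtColor(c['color'],cv2.COLOR_RGB2HSV),lo,hi)>0
    d=np.hypot(Q[...,0]-g[0],Q[...,1]-g[1])
    for nm,s in (('body',(Q[...,2]>5)&(d<70)&m),('collar',(Q[...,2]>H-24)&(Q[...,2]<H+8)&(d<40)),('rim',(Q[...,2]>H-4)&(Q[...,2]<H+8)&(d<40))):
        a=Q[s]
        if len(a)<8: print(nm,len(a)); continue
        (x,y),r=cv2.minEnclosingCircle(a[:,:2].astype(np.float32))
        v,u=np.nonzero(s); (pu,pv),pr=cv2.minEnclosingCircle(np.c_[u,v].astype(np.float32))
        print(nm,len(a),'z',np.percentile(a[:,2],[5,50,95]).round(1),'circ',np.round([x,y,2*r],1),'px',np.round([pu,pv,pr],1),'ray@H',ray(c,pu,pv,H).round(1))
E
python3 - <<'E'
from h import *
w=cap('wrist'); save(w,'pics/w4.png'); cup(w,(396,309),58); go((396,309,226)); 
E
```

```text
body 1181 z [  8.5  17.4 315.6] circ [366.2 298.  111.4] px [275.9 308.9 227.9] ray@H [180.6 238.9  58. ]
collar 440 z [57.3 58.8 60.1] circ [396.1 312.3  21.8] px [276.1 103.2  12. ] ray@H [396.1 312.5  58. ]
rim 440 z [57.3 58.8 60.1] circ [396.1 312.3  21.8] px [276.1 103.2  12. ] ray@H [396.1 312.5  58. ]
t 3.42 tcp [321.4 280.5 228. ] rot [ 2.498  1.567 -0.307] F [-0.5 -0.3  1.1] w 91.7 q [ 0.54  0.16  1.77 -0.    1.21  1.78]
tool y [ 0.33  -0.944  0.002] z [-0.944 -0.33  -0.003] x [ 0.003 -0.001 -1.   ]
(396, 309, 226) -> [ 0.0022 -0.0023 -0.0798]
```

View pics/w4.png

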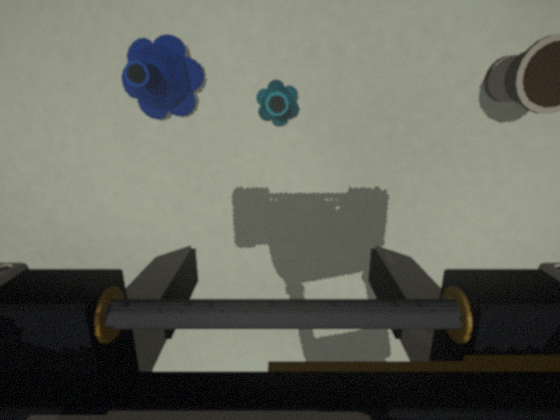

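The small cup's collar rim is at pixel (276,103). It measures 21.8 mm across at z 58, centred at (396,312.4), which matches the 22 mm collar. I close the jaw part way, move over it and go down.

Emit:
{"api": "step_arm", "payload": {"jaw": 0.4, "targets": [[[0, -0.002, -0.034, 0], [0, -0.0055, -0.068, 0], [0.02, -0.0055, -0.081, 0], [0.06, -0.0055, -0.081, 0], [0.1, -0.0055, -0.081, 0]]]}}

```text
time: 3.83
tool_pos: [398.8, 311.6, 128.0]
tcp_rot: [2.925, 1.564, 0.117]
contact_force: [0.2, -0.1, -1.4]
grip_width: 63.1
```

Emit:
{"api": "step_arm", "payload": {"targets": [[[0.01, 0, 0, 0], [0.02, 0, 0, 0], [0.02, 0, 0, 0], [0.02, 0, 0, 0], [0.02, 0, 0, 0]]]}}

```text
time: 4.25
tool_pos: [400.0, 311.7, 109.5]
tcp_rot: [3.031, 1.561, 0.223]
contact_force: [0.8, 0.2, 0.9]
grip_width: 55.4
```

```bash
python3 - <<'E'
from h import *
go((396,312.4,31))
E
```

```text
t 4.25 tcp [400.  311.7 109.5] rot [3.031 1.561 0.223] F [0.8 0.2 0.9] w 55.4 q [ 0.51  0.43  1.74 -0.    0.95  1.75]
tool y [ 0.327 -0.945  0.001] z [-0.945 -0.327 -0.01 ] x [ 0.01   0.002 -1.   ]
(396, 312.4, 31) -> [ 0.0784 -0.002   0.0043]
```

Emit:
{"api": "step_arm", "payload": {"targets": [[[0.02, -0.002, 0.0043, 0], [0.05, -0.002, 0.0043, 0], [0.07, -0.002, 0.0043, 0], [0.078, -0.002, 0.0043, 0], [0.078, -0.002, 0.0043, 0]]]}}

```text
time: 4.67
tool_pos: [395.8, 312.2, 31.0]
tcp_rot: [2.989, 1.562, 0.18]
contact_force: [0.5, -0.2, 0.2]
grip_width: 55.4
```

Emit:
{"api": "step_arm", "payload": {"jaw": 1, "targets": [[[0, 0, 0, 0], [0, 0, 0, 0], [0, 0, 0, 0], [0, 0, 0, 0], [0, 0, 0, 0]]]}}

```text
time: 5.08
tool_pos: [396.2, 312.5, 31.8]
tcp_rot: [3.035, 1.561, 0.227]
contact_force: [-0.1, 0.2, -0.6]
grip_width: 26.2
```

Emit:
{"api": "step_arm", "payload": {"targets": [[[0, 0, 0, 0], [0, 0, 0, 0], [0, 0, 0, 0], [0, 0, 0, 0], [0, 0, 0, 0]]]}}

```text
time: 5.5
tool_pos: [396.2, 312.5, 31.9]
tcp_rot: [3.039, 1.561, 0.23]
contact_force: [-0.3, -0.6, 2.1]
grip_width: 21.4
```

```bash
python3 - <<'E'
from h import *
go((400,200,226),(513,-441,150))
E
```

```text
t 5.5 tcp [396.2 312.5  31.9] rot [3.039 1.561 0.23 ] F [-0.3 -0.6  2.1] w 21.4 q [ 0.52  0.55  1.82 -0.    0.76  1.76]
tool y [ 0.327 -0.945  0.001] z [-0.945 -0.327 -0.01 ] x [ 0.01   0.002 -1.   ]
(400, 200, 226) -> [-0.1943  0.1078  0.0312]
(513, -441, 150) -> [0.0756 0.6426 0.1036]
```

Emit:
{"api": "step_arm", "payload": {"targets": [[[-0.02, 0, 0, 0], [-0.055, 0, 0, 0], [-0.09, 0, 0, 0], [-0.125, 0, 0, 0], [-0.15, 0, 0, 0]]]}}

```text
time: 5.92
tool_pos: [395.2, 312.4, 184.8]
tcp_rot: [3.102, 1.558, 0.293]
contact_force: [1.2, 1.3, -1.5]
grip_width: 21.6
```

Emit:
{"api": "step_arm", "payload": {"targets": [[[0, 0.025, 0.005, 0], [0, 0.06, 0.011, 0], [0, 0.097, 0.018, 0], [0, 0.135, 0.025, 0], [0, 0.173, 0.032, 0]]]}}

```text
time: 6.33
tool_pos: [421.2, 137.0, 184.4]
tcp_rot: [3.098, 1.558, 0.291]
contact_force: [0.5, -0.5, -0.8]
grip_width: 21.4
```

Emit:
{"api": "step_arm", "payload": {"targets": [[[0, 0.038, 0.007, 0], [0, 0.076, 0.014, 0], [0, 0.114, 0.021, 0], [0, 0.152, 0.028, 0], [0, 0.19, 0.035, 0]]]}}

```text
time: 6.75
tool_pos: [450.1, -55.9, 184.0]
tcp_rot: [3.106, 1.558, 0.298]
contact_force: [1.2, -1.0, -0.1]
grip_width: 21.4
```

Emit:
{"api": "step_arm", "payload": {"targets": [[[0, 0.038, 0.007, 0], [0, 0.076, 0.014, 0], [0, 0.114, 0.021, 0], [0, 0.152, 0.028, 0], [0, 0.19, 0.035, 0]]]}}

```text
time: 7.17
tool_pos: [479.1, -248.7, 183.4]
tcp_rot: [3.141, 1.558, 0.333]
contact_force: [0.9, -0.1, -0.4]
grip_width: 21.4
```

Emit:
{"api": "step_arm", "payload": {"targets": [[[0, 0.038, 0.007, 0], [0, 0.076, 0.014, 0], [0, 0.11, 0.02, 0], [0, 0.14, 0.026, 0], [0, 0.15, 0.028, 0]]]}}

```text
time: 7.58
tool_pos: [501.2, -403.9, 182.0]
tcp_rot: [3.069, 1.559, 0.258]
contact_force: [-0.7, 0.3, -0.3]
grip_width: 21.4
```

```bash
python3 - <<'E'
from h import *
go((513,-441.3,100))
E
```

```text
t 7.58 tcp [ 501.2 -403.9  182. ] rot [3.069 1.559 0.258] F [-0.7  0.3 -0.3] w 21.4 q [-0.8   0.59  1.24  0.01  1.3   0.43]
tool y [ 0.325 -0.946  0.001] z [-0.946 -0.325 -0.012] x [ 0.012  0.003 -1.   ]
(513, -441.3, 100) -> [0.082  0.0392 0.002 ]
```

Emit:
{"api": "step_arm", "payload": {"targets": [[[0.01, 0.03, 0.002, 0], [0.04, 0.039, 0.002, 0], [0.07, 0.039, 0.002, 0], [0.082, 0.039, 0.002, 0], [0.082, 0.039, 0.002, 0]]]}}

```text
time: 8.0
tool_pos: [511.2, -438.7, 95.8]
tcp_rot: [-2.442, 1.56, 1.03]
contact_force: [-1.0, 0.2, -0.8]
grip_width: 21.0
```

```bash
python3 - <<'E'
from h import *
go((513,-441.3,52.5))
E
```

```text
t 8.0 tcp [ 511.2 -438.7   95.8] rot [-2.442  1.56   1.03 ] F [-1.   0.2 -0.8] w 21.0 q [-0.83  0.73  1.23  0.01  1.18  0.41]
tool y [ 0.325 -0.946 -0.007] z [-0.946 -0.325 -0.009] x [ 0.006  0.01  -1.   ]
(513, -441.3, 52.5) -> [ 0.0433  0.0033 -0.0005]
```

Emit:
{"api": "step_arm", "payload": {"targets": [[[0.01, 0.003, 0, 0], [0.025, 0.003, 0, 0], [0.036, 0.003, 0, 0], [0.036, 0.003, 0, 0], [0.036, 0.003, 0, 0]]]}}

```text
time: 8.42
tool_pos: [512.6, -441.0, 60.2]
tcp_rot: [-2.448, 1.56, 1.025]
contact_force: [0.6, -0.6, -0.3]
grip_width: 21.1
```

```bash
python3 - <<'E'
from h import *
go((513,-441.3,52.5))
E
```

```text
t 8.42 tcp [ 512.6 -441.    60.2] rot [-2.448  1.56   1.025] F [ 0.6 -0.6 -0.3] w 21.1 q [-0.83  0.77  1.26  0.01  1.12  0.41]
tool y [ 0.325 -0.946 -0.007] z [-0.946 -0.325 -0.009] x [ 0.006  0.01  -1.   ]
(513, -441.3, 52.5) -> [ 0.0077  0.0004 -0.0002]
```

Emit:
{"api": "step_arm", "payload": {"targets": [[[0.002, 0, 0, 0], [0.004, 0, 0, 0], [0.006, 0, 0, 0], [0.007, 0, 0, 0], [0.0075, 0, 0, 0]]]}}

```text
time: 8.83
tool_pos: [512.7, -441.0, 52.7]
tcp_rot: [-2.448, 1.56, 1.025]
contact_force: [-0.5, -0.9, -1.0]
grip_width: 21.0
```

Emit:
{"api": "step_arm", "payload": {"targets": [[[0.0003, 0, 0, 0], [0.0006, 0, 0, 0], [0.0009, 0, 0, 0], [0.0012, 0, 0, 0], [0.0012, 0, 0, 0]]]}}

```text
time: 9.25
tool_pos: [512.7, -441.0, 52.0]
tcp_rot: [-2.48, 1.56, 0.992]
contact_force: [-1.3, 0.8, 4.1]
grip_width: 21.8
```

```bash
python3 - <<'E'
from h import *
go()
E
```

```text
t 9.25 tcp [ 512.7 -441.    52. ] rot [-2.48   1.56   0.992] F [-1.3  0.8  4.1] w 21.8 q [-0.83  0.78  1.26  0.01  1.1   0.41]
tool y [ 0.325 -0.946 -0.007] z [-0.946 -0.325 -0.009] x [ 0.006  0.009 -1.   ]
```

Contact was felt at 4 N, so the cup is seated. I open the jaw, lift and check.

Emit:
{"api": "step_arm", "payload": {"jaw": 0.4, "targets": [[[0, 0, 0, 0], [0, 0, 0, 0], [0, 0, 0, 0], [0, 0, 0, 0], [0, 0, 0, 0]]]}}

```text
time: 9.67
tool_pos: [512.7, -441.0, 51.8]
tcp_rot: [-2.469, 1.56, 1.004]
contact_force: [0.3, 0.7, -0.1]
grip_width: 50.5
```

Emit:
{"api": "step_arm", "payload": {"targets": [[[-0.01, 0, 0, 0], [-0.03, 0, 0, 0], [-0.06, 0, 0, 0], [-0.095, 0, 0, 0], [-0.13, 0, 0, 0]]]}}

```text
time: 10.08
tool_pos: [511.7, -441.9, 183.6]
tcp_rot: [-2.416, 1.56, 1.057]
contact_force: [-0.0, 0.1, -0.6]
grip_width: 55.1
```

Emit:
{"api": "step_arm", "payload": {"targets": [[[-0.03, 0, 0.01, 0], [-0.04, 0, 0.04, 0], [-0.04, 0, 0.08, 0], [-0.04, 0, 0.09, 0], [-0.04, 0, 0.09, 0]]]}}

```text
time: 10.5
tool_pos: [423.8, -472.8, 224.0]
tcp_rot: [-2.448, 1.56, 1.022]
contact_force: [1.1, -0.5, 1.1]
grip_width: 55.1
```

```bash
python3 - <<'E'
from h import *
w=cap('wrist'); save(w,'pics/w5.png'); cup(w,(513,-441),78); go((555,-268,226)); stand(w,60,(513,-441))
E
```

```text
body 1347 z [28.6 37.3 79.6] circ [ 487.5 -449.3   98.8] px [278.4 236.6 170.6] ray@H [ 379.8 -482.6   78. ]
collar 527 z [77.6 78.7 80.2] circ [ 512.5 -440.9   22. ] px [281.2  88.3  13.2] ray@H [ 512.7 -440.7   78. ]
rim 527 z [77.6 78.7 80.2] circ [ 512.5 -440.9   22. ] px [281.2  88.3  13.2] ray@H [ 512.7 -440.7   78. ]
t 10.55 tcp [ 425.5 -472.1  223.6] rot [-2.478  1.559  0.993] F [ 0.9 -0.2 -0.2] w 55.5 q [-0.96  0.55  1.19  0.01  1.4   0.28]
tool y [ 0.323 -0.946 -0.007] z [-0.946 -0.323 -0.009] x [ 0.006  0.009 -1.   ]
(555, -268, 226) -> [ 0.0004 -0.1514 -0.1885]
stand [ 203.8 -652.2  448.7] ell [ 255.3 -763.3] [ 24.2 636. ]
stand [ 512.9 -441.6   73.2] ell [ 512.9 -441.6] [71.8 72.3]
depth 2698 [ 514.4 -441.1] [ 513.1 -441.2   75.8]
```

View pics/w5.png

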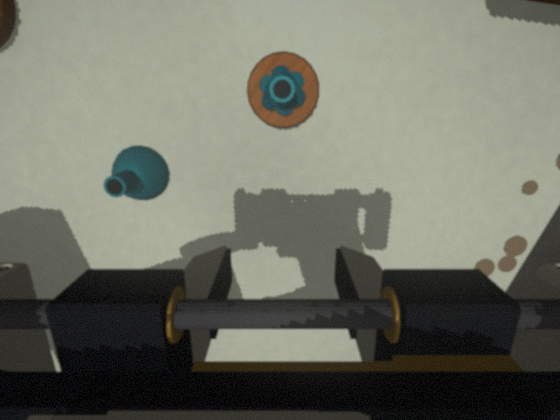

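The small cup stands upright at pixel (282,88), within 1 mm of the stand's centre. Next is the medium cup.

Emit:
{"api": "step_arm", "payload": {"targets": [[[0, -0.024, -0.03, 0], [0, -0.048, -0.06, 0], [0, -0.072, -0.09, 0], [0, -0.096, -0.12, 0], [0, -0.12, -0.15, 0]]]}}

```text
time: 10.97
tool_pos: [530.6, -307.3, 225.6]
tcp_rot: [-2.454, 1.559, 1.017]
contact_force: [0.6, -0.2, -0.5]
grip_width: 55.4
```

Emit:
{"api": "step_arm", "payload": {"targets": [[[0, -0.02, -0.025, 0], [0, -0.031, -0.038, 0], [0, -0.031, -0.038, 0], [0, -0.031, -0.038, 0], [0, -0.031, -0.038, 0]]]}}

```text
time: 11.38
tool_pos: [556.7, -265.7, 226.0]
tcp_rot: [-2.431, 1.559, 1.041]
contact_force: [0.0, 1.0, -0.6]
grip_width: 55.2
```

```bash
python3 - <<'E'
from h import *
w=cap('wrist'); save(w,'pics/w6.png'); cup(w,(636,-238),66); go((636,-238,130)); 
E
```

```text
body 2758 z [ 10.1  22.  315.9] circ [ 614.2 -244.3  111.2] px [286.9 286.3 217.5] ray@H [ 454.6 -304.6   66. ]
collar 469 z [65.4 66.8 68.1] circ [ 637.  -238.2   21.9] px [283.8 100.   12.4] ray@H [ 637.2 -238.2   66. ]
rim 469 z [65.4 66.8 68.1] circ [ 637.  -238.2   21.9] px [283.8 100.   12.4] ray@H [ 637.2 -238.2   66. ]
t 11.43 tcp [ 556.3 -266.3  226. ] rot [-2.43   1.559  1.04 ] F [ 1.2 -0.8  0.6] w 54.9 q [-0.58  0.51  1.25  0.01  1.37  0.66]
tool y [ 0.323 -0.946 -0.008] z [-0.946 -0.323 -0.009] x [ 0.006  0.01  -1.   ]
(636, -238, 130) -> [ 0.0968 -0.0003 -0.0837]
```

View pics/w6.png

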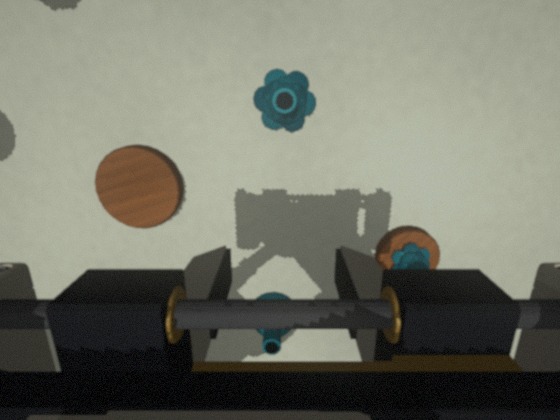

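The medium cup's rim is at pixel (284,100). It is 21.9 mm across, at (637.1,-238.2), z 66. I move over it and start down.

Emit:
{"api": "step_arm", "payload": {"targets": [[[0, 0, -0.03, 0], [0, 0, -0.06, 0], [0.02, 0, -0.085, 0], [0.06, 0, -0.085, 0], [0.09, 0, -0.085, 0]]]}}

```text
time: 11.85
tool_pos: [637.7, -238.4, 134.6]
tcp_rot: [-2.453, 1.559, 1.017]
contact_force: [-0.2, 0.4, -0.7]
grip_width: 55.0
```

Emit:
{"api": "step_arm", "payload": {"targets": [[[0.007, 0, 0, 0], [0.007, 0, 0, 0], [0.007, 0, 0, 0], [0.007, 0, 0, 0], [0.007, 0, 0, 0]]]}}

```text
time: 12.27
tool_pos: [638.7, -239.5, 130.5]
tcp_rot: [-2.816, 1.558, 0.654]
contact_force: [-0.3, 0.0, 0.4]
grip_width: 54.9
```

```bash
python3 - <<'E'
from h import *
go((637.1,-238.2,39.5)); 
E
```

```text
t 12.27 tcp [ 638.7 -239.5  130.5] rot [-2.816  1.558  0.654] F [-0.3  0.   0.4] w 54.9 q [-0.48  0.71  1.17  0.01  1.26  0.76]
tool y [ 0.322 -0.947 -0.004] z [-0.947 -0.322 -0.012] x [ 0.01   0.008 -1.   ]
(637.1, -238.2, 39.5) -> [ 0.091  -0.0013  0.0023]
```

Emit:
{"api": "step_arm", "payload": {"targets": [[[0.02, -0.0013, 0.0023, 0], [0.055, -0.0013, 0.0023, 0], [0.08, -0.0013, 0.0023, 0], [0.091, -0.0013, 0.0023, 0], [0.091, -0.0013, 0.0023, 0]]]}}

```text
time: 12.68
tool_pos: [636.1, -237.8, 37.8]
tcp_rot: [-2.55, 1.559, 0.919]
contact_force: [-0.3, 0.4, 0.0]
grip_width: 55.1
```

Emit:
{"api": "step_arm", "payload": {"jaw": 1, "targets": [[[0, 0, 0, 0], [0, 0, 0, 0], [0, 0, 0, 0], [0, 0, 0, 0], [0, 0, 0, 0]]]}}

```text
time: 13.1
tool_pos: [636.6, -238.1, 39.1]
tcp_rot: [-2.7, 1.558, 0.769]
contact_force: [-0.5, 0.2, 0.8]
grip_width: 26.4
```

Emit:
{"api": "step_arm", "payload": {"targets": [[[0, 0, 0, 0], [0, 0, 0, 0], [0, 0, 0, 0], [0, 0, 0, 0], [0, 0, 0, 0]]]}}

```text
time: 13.52
tool_pos: [636.7, -238.1, 39.3]
tcp_rot: [-2.72, 1.558, 0.749]
contact_force: [-0.4, -0.2, 1.1]
grip_width: 21.1
```

```bash
python3 - <<'E'
from h import *
go((637,-238,165),(491.2,-109.8,165)); 
E
```

```text
t 13.52 tcp [ 636.7 -238.1   39.3] rot [-2.72   1.558  0.749] F [-0.4 -0.2  1.1] w 21.1 q [-0.48  0.79  1.27  0.01  1.07  0.76]
tool y [ 0.322 -0.947 -0.005] z [-0.947 -0.322 -0.012] x [ 0.009  0.009 -1.   ]
(637, -238, 165) -> [-0.1257 -0.0006 -0.0018]
(491.2, -109.8, 165) -> [-0.0002 -0.1683  0.0967]
```

Emit:
{"api": "step_arm", "payload": {"targets": [[[-0.02, 0, 0, 0], [-0.05, 0, 0, 0], [-0.085, 0, 0, 0], [-0.115, 0, 0, 0], [-0.125, 0, 0, 0]]]}}

```text
time: 13.93
tool_pos: [637.4, -240.1, 169.7]
tcp_rot: [3.104, 1.554, 0.291]
contact_force: [1.0, -0.0, 0.5]
grip_width: 21.3
```

Emit:
{"api": "step_arm", "payload": {"targets": [[[0, -0.03, 0.017, 0], [0, -0.063, 0.036, 0], [0, -0.097, 0.056, 0], [0, -0.131, 0.075, 0], [0, -0.16, 0.092, 0]]]}}

```text
time: 14.35
tool_pos: [496.1, -116.5, 166.9]
tcp_rot: [-3.069, 1.555, 0.401]
contact_force: [-0.0, -0.3, -0.2]
grip_width: 21.2
```

Emit:
{"api": "step_arm", "payload": {"targets": [[[0, -0.004, 0.002, 0], [0, -0.004, 0.002, 0], [0, -0.004, 0.002, 0], [0, -0.004, 0.002, 0], [0, -0.004, 0.002, 0]]]}}

```text
time: 14.77
tool_pos: [493.9, -114.4, 166.6]
tcp_rot: [-3.097, 1.555, 0.372]
contact_force: [0.1, -0.5, -0.8]
grip_width: 21.4
```

```bash
python3 - <<'E'
from h import *
go((490.8,-109.7,75)); 
E
```

```text
t 14.77 tcp [ 493.9 -114.4  166.6] rot [-3.097  1.555  0.372] F [ 0.1 -0.5 -0.8] w 21.4 q [-0.39  0.36  1.68  0.01  1.09  0.85]
tool y [ 0.322 -0.947 -0.001] z [-0.947 -0.321 -0.016] x [ 0.015  0.006 -1.   ]
(490.8, -109.7, 75) -> [ 0.0916 -0.0054  0.0029]
```

Emit:
{"api": "step_arm", "payload": {"targets": [[[0.015, -0.0054, 0.003, 0], [0.045, -0.0054, 0.003, 0], [0.07, -0.0054, 0.003, 0], [0.088, -0.0054, 0.003, 0], [0.088, -0.0054, 0.003, 0]]]}}

```text
time: 15.18
tool_pos: [489.0, -109.6, 74.8]
tcp_rot: [-2.677, 1.559, 0.791]
contact_force: [-1.7, 0.3, -1.0]
grip_width: 21.5
```

Emit:
{"api": "step_arm", "payload": {"targets": [[[0, 0, 0, 0], [0, 0, 0, 0], [0, 0, 0, 0], [0, 0, 0, 0], [0, 0, 0, 0]]]}}

```text
time: 15.6
tool_pos: [489.6, -109.8, 75.8]
tcp_rot: [-2.826, 1.558, 0.642]
contact_force: [-1.1, 0.5, -0.7]
grip_width: 21.0
```

```bash
python3 - <<'E'
from h import *
go((490.8,-109.7,60)); 
E
```

```text
t 15.6 tcp [ 489.6 -109.8   75.8] rot [-2.826  1.558  0.642] F [-1.1  0.5 -0.7] w 21.0 q [-0.38  0.48  1.79  0.01  0.87  0.85]
tool y [ 0.321 -0.947 -0.004] z [-0.947 -0.321 -0.012] x [ 0.01   0.007 -1.   ]
(490.8, -109.7, 60) -> [ 0.0158  0.0003 -0.001 ]
```

Emit:
{"api": "step_arm", "payload": {"targets": [[[0.005, 0.0003, -0.001, 0], [0.01, 0.0003, -0.001, 0], [0.014, 0.0003, -0.001, 0], [0.0155, 0.0003, -0.001, 0], [0.0155, 0.0003, -0.001, 0]]]}}

```text
time: 16.02
tool_pos: [490.4, -109.5, 59.6]
tcp_rot: [-2.726, 1.559, 0.742]
contact_force: [0.4, 0.5, -1.5]
grip_width: 21.8
```

Emit:
{"api": "step_arm", "payload": {"targets": [[[0.0002, 0, 0, 0], [0.0004, 0, 0, 0], [0.0006, 0, 0, 0], [0.0006, 0, 0, 0], [0.0006, 0, 0, 0]]]}}

```text
time: 16.43
tool_pos: [490.4, -109.5, 59.2]
tcp_rot: [-2.731, 1.559, 0.737]
contact_force: [-1.0, 1.6, 1.8]
grip_width: 21.1
```

Emit:
{"api": "step_arm", "payload": {"targets": [[[0.0002, 0, 0, 0], [0.0005, 0, 0, 0], [0.0007, 0, 0, 0], [0.0007, 0, 0, 0], [0.0007, 0, 0, 0]]]}}

```text
time: 16.85
tool_pos: [490.4, -109.5, 59.2]
tcp_rot: [-2.76, 1.559, 0.708]
contact_force: [-3.3, 0.7, 7.9]
grip_width: 21.4
```

Emit:
{"api": "step_arm", "payload": {"jaw": 0.4, "targets": [[[0, 0, 0, 0], [0, 0, 0, 0], [0, 0, 0, 0], [0, 0, 0, 0], [0, 0, 0, 0]]]}}

```text
time: 17.27
tool_pos: [490.4, -109.5, 59.0]
tcp_rot: [-2.753, 1.559, 0.715]
contact_force: [-0.0, 0.5, 0.2]
grip_width: 49.7
```

Emit:
{"api": "step_arm", "payload": {"targets": [[[-0.01, 0, 0, 0], [-0.03, 0, 0, 0], [-0.06, 0, 0, 0], [-0.095, 0, 0, 0], [-0.13, 0, 0, 0]]]}}

```text
time: 17.68
tool_pos: [488.7, -110.3, 190.8]
tcp_rot: [-2.687, 1.559, 0.781]
contact_force: [0.8, -0.6, 0.3]
grip_width: 55.1
```

Emit:
{"api": "step_arm", "payload": {"targets": [[[-0.03, 0, 0.01, 0], [-0.035, 0, 0.04, 0], [-0.035, 0, 0.08, 0], [-0.035, 0, 0.09, 0], [-0.035, 0, 0.09, 0]]]}}

```text
time: 18.1
tool_pos: [401.2, -139.8, 225.8]
tcp_rot: [-2.746, 1.559, 0.72]
contact_force: [0.3, -0.4, 0.3]
grip_width: 54.9
```

```bash
python3 - <<'E'
from h import *
w=cap('wrist'); save(w,'pics/w7.png'); cup(w,(491,-110),86); stand(w,70,(491,-110)); go((434,386,226)); 
E
```

```text
body 2931 z [29.8 40.9 87. ] circ [ 471.6 -117.5  107. ] px [281.9 226.9 170.1] ray@H [ 370.9 -148.9   86. ]
collar 553 z [85.5 86.8 88. ] circ [ 490.9 -109.5   21.9] px [283.   88.1  13.5] ray@H [ 491.1 -109.6   86. ]
rim 553 z [85.5 86.8 88. ] circ [ 490.9 -109.5   21.9] px [283.   88.1  13.5] ray@H [ 491.1 -109.6   86. ]
stand [ 181.7 -318.7  448.9] ell [ 223.9 -410.4] [ 24.7 606.8]
stand [ 491.1 -110.2   95.3] ell [ 491.1 -110.1] [93.5 94.4]
depth 3901 [ 493.5 -109.3] [ 491.3 -109.7   98. ]
t 18.15 tcp [ 402.8 -139.8  225.8] rot [-2.812  1.558  0.654] F [0.9 0.3 0.6] w 54.9 q [-0.52  0.16  1.78  0.01  1.2   0.72]
tool y [ 0.319 -0.948 -0.004] z [-0.948 -0.319 -0.012] x [ 0.01   0.008 -1.   ]
(434, 386, 226) -> [ 0.0041 -0.4884 -0.1972]
```

View pics/w7.png

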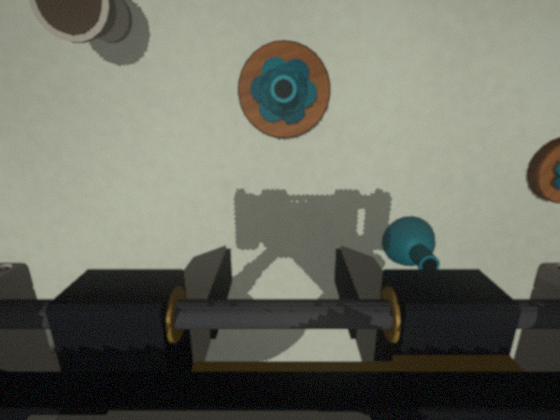

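The medium cup is at pixel (283,88), standing upright and within 1 mm of the stand's centre. Next I look at the large stand, then the large cup.

Emit:
{"api": "step_arm", "payload": {"targets": [[[0, -0.026, -0.026, 0], [0, -0.053, -0.053, 0], [0, -0.08, -0.08, 0], [0, -0.107, -0.107, 0], [0, -0.134, -0.134, 0]]]}}

```text
time: 18.57
tool_pos: [488.7, 32.5, 228.0]
tcp_rot: [-2.833, 1.558, 0.634]
contact_force: [0.7, -1.2, -0.5]
grip_width: 55.2
```

Emit:
{"api": "step_arm", "payload": {"targets": [[[0, -0.027, -0.027, 0], [0, -0.054, -0.054, 0], [0, -0.081, -0.081, 0], [0, -0.105, -0.105, 0], [0, -0.121, -0.121, 0]]]}}

```text
time: 18.98
tool_pos: [566.2, 190.2, 229.4]
tcp_rot: [-2.778, 1.557, 0.691]
contact_force: [-0.2, -0.2, -0.2]
grip_width: 55.1
```

```bash
python3 - <<'E'
from h import *
w=cap('wrist'); stand(w,80,(648,212)); go((434,386,226)); 
E
```

```text
stand [345.6   8.8 453.7] ell [ 403.6 -124.7] [ 25.  688.6]
stand [650.7 213.2 117.1] ell [650.9 213.3] [115.5 116. ]
depth 10328 [653.  214.4] [650.9 213.8 119.9]
t 19.03 tcp [567.1 192.6 229.2] rot [-2.728  1.555  0.743] F [-2.3  1.2 -1.1] w 55.2 q [0.2  0.47 1.32 0.01 1.34 1.44]
tool y [ 0.323 -0.946 -0.006] z [-0.946 -0.323 -0.015] x [ 0.012  0.011 -1.   ]
(434, 386, 226) -> [ 0.0037 -0.226   0.0635]
```

Emit:
{"api": "step_arm", "payload": {"targets": [[[0, 0, 0, 0], [0, 0, 0, 0], [0, 0, 0, 0], [0, 0, 0, 0], [0, 0, 0, 0]]]}}

```text
time: 19.45
tool_pos: [567.0, 191.8, 229.4]
tcp_rot: [-2.737, 1.555, 0.733]
contact_force: [0.8, 0.0, 0.2]
grip_width: 55.2
```

```bash
python3 - <<'E'
from h import *
w=cap('wrist'); stand(w,80,(650,213)); go((434,386,226)); 
E
```

```text
stand [345.2  11.1 452. ] ell [ 398.4 -103.7] [ 24.9 653.2]
stand [650.9 213.3 117. ] ell [650.9 213.3] [115.4 116. ]
depth 10273 [653.  214.4] [651.  213.8 120.2]
t 19.5 tcp [567.  191.8 229.5] rot [-2.739  1.555  0.731] F [ 1.  -0.   0.5] w 55.0 q [0.19 0.47 1.32 0.01 1.34 1.44]
tool y [ 0.322 -0.947 -0.006] z [-0.947 -0.322 -0.015] x [ 0.012  0.011 -1.   ]
(434, 386, 226) -> [ 0.004  -0.2266  0.0635]
```

Emit:
{"api": "step_arm", "payload": {"targets": [[[0, -0.03, 0.009, 0], [0, -0.067, 0.019, 0], [0, -0.104, 0.029, 0], [0, -0.141, 0.04, 0], [0, -0.178, 0.05, 0]]]}}

```text
time: 19.92
tool_pos: [461.4, 344.7, 230.4]
tcp_rot: [-2.745, 1.554, 0.722]
contact_force: [0.9, -0.1, 0.1]
grip_width: 54.8
```

Emit:
{"api": "step_arm", "payload": {"targets": [[[0, -0.025, 0.007, 0], [0, -0.047, 0.013, 0], [0, -0.047, 0.013, 0], [0, -0.047, 0.013, 0], [0, -0.047, 0.013, 0]]]}}

```text
time: 20.33
tool_pos: [434.5, 384.3, 230.6]
tcp_rot: [-2.774, 1.554, 0.693]
contact_force: [-0.2, -0.2, -0.5]
grip_width: 55.0
```

```bash
python3 - <<'E'
from h import *
w=cap('wrist'); save(w,'pics/w8.png'); cup(w,(519,417),74); go((519,417,140)); 
E
```

```text
body 4454 z [11.  25.2 74.8] circ [505.1 412.7 117.5] px [259.4 237.8 186.7] ray@H [380.  391.9  74. ]
collar 486 z [73.5 74.8 76. ] circ [519.8 419.7  22. ] px [276.5  93.   12.5] ray@H [519.9 419.7  74. ]
rim 486 z [73.5 74.8 76. ] circ [519.8 419.7  22. ] px [276.5  93.   12.5] ray@H [519.9 419.7  74. ]
t 20.38 tcp [434.8 384.1 230.6] rot [-2.77   1.554  0.696] F [ 0.2 -0.3 -0.3] w 55.0 q [0.59 0.43 1.38 0.   1.32 1.84]
tool y [ 0.319 -0.948 -0.006] z [-0.948 -0.319 -0.016] x [ 0.013  0.011 -1.   ]
(519, 417, 140) -> [ 0.092  -0.0038 -0.0889]
```

View pics/w8.png

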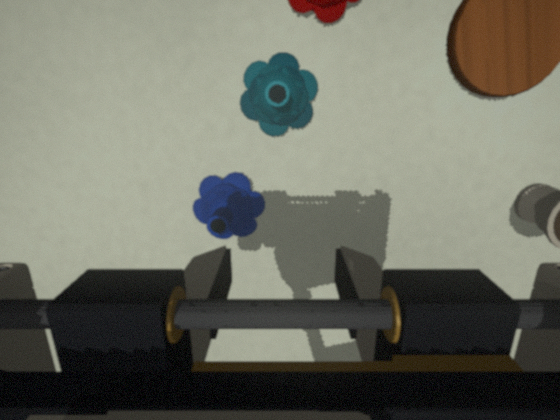

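The large teal cup's rim is at pixel (276,93), at (519.9,419.7), z 74, and 22 mm across. Blue (228,205) and red (323,5) are left alone.

Emit:
{"api": "step_arm", "payload": {"targets": [[[0, -0.002, -0.03, 0], [0, -0.005, -0.065, 0], [0.02, -0.0065, -0.09, 0], [0.06, -0.0065, -0.09, 0], [0.09, -0.0065, -0.09, 0]]]}}

```text
time: 20.8
tool_pos: [521.4, 418.3, 139.7]
tcp_rot: [-2.787, 1.554, 0.676]
contact_force: [-0.5, -0.4, -1.4]
grip_width: 55.0
```

Emit:
{"api": "step_arm", "payload": {"targets": [[[0, 0, 0, 0], [0, 0, 0, 0], [0, 0, 0, 0], [0, 0, 0, 0], [0, 0, 0, 0]]]}}

```text
time: 21.22
tool_pos: [522.5, 418.8, 142.6]
tcp_rot: [-2.81, 1.549, 0.653]
contact_force: [-0.1, 0.7, -1.0]
grip_width: 54.7
```

```bash
python3 - <<'E'
from h import *
go((519.9,419.7,47.5)); 
E
```

```text
t 21.22 tcp [522.5 418.8 142.6] rot [-2.81   1.549  0.653] F [-0.1  0.7 -1. ] w 54.7 q [0.56 0.66 1.22 0.   1.24 1.81]
tool y [ 0.316 -0.949 -0.007] z [-0.949 -0.316 -0.02 ] x [ 0.017  0.013 -1.   ]
(519.9, 419.7, 47.5) -> [ 0.0951 -0.001   0.0041]
```

Emit:
{"api": "step_arm", "payload": {"targets": [[[0.02, -0.001, 0.004, 0], [0.055, -0.001, 0.004, 0], [0.083, -0.001, 0.004, 0], [0.094, -0.001, 0.004, 0], [0.094, -0.001, 0.004, 0]]]}}

```text
time: 21.63
tool_pos: [518.8, 419.1, 46.7]
tcp_rot: [-2.79, 1.553, 0.673]
contact_force: [-0.0, -0.3, 0.3]
grip_width: 54.8
```

Emit:
{"api": "step_arm", "payload": {"jaw": 1, "targets": [[[0, 0, 0, 0], [0, 0, 0, 0], [0, 0, 0, 0], [0, 0, 0, 0], [0, 0, 0, 0]]]}}

```text
time: 22.05
tool_pos: [519.3, 419.4, 48.0]
tcp_rot: [-2.804, 1.551, 0.66]
contact_force: [-0.2, 0.5, 0.3]
grip_width: 26.3
```

Emit:
{"api": "step_arm", "payload": {"targets": [[[0, 0, 0, 0], [0, 0, 0, 0], [0, 0, 0, 0], [0, 0, 0, 0], [0, 0, 0, 0]]]}}

```text
time: 22.47
tool_pos: [519.4, 419.5, 48.2]
tcp_rot: [-2.802, 1.551, 0.661]
contact_force: [-0.3, -0.2, 1.3]
grip_width: 20.8
```

```bash
python3 - <<'E'
from h import *
go((520,420,180),(651,213.5,180)); 
E
```

```text
t 22.47 tcp [519.4 419.5  48.2] rot [-2.802  1.551  0.661] F [-0.3 -0.2  1.3] w 20.8 q [0.56 0.76 1.32 0.   1.04 1.81]
tool y [ 0.316 -0.949 -0.007] z [-0.949 -0.316 -0.019] x [ 0.016  0.012 -1.   ]
(520, 420, 180) -> [-0.1318 -0.0011 -0.0032]
(651, 213.5, 180) -> [-0.0005  0.2373 -0.059 ]
```

Emit:
{"api": "step_arm", "payload": {"targets": [[[-0.02, 0, 0, 0], [-0.05, 0, 0, 0], [-0.085, 0, 0, 0], [-0.115, 0, 0, 0], [-0.13, 0, 0, 0]]]}}

```text
time: 22.88
tool_pos: [518.5, 418.7, 182.6]
tcp_rot: [-2.825, 1.545, 0.638]
contact_force: [0.9, 0.9, -0.4]
grip_width: 21.2
```

Emit:
{"api": "step_arm", "payload": {"targets": [[[0, 0.025, -0.006, 0], [0, 0.06, -0.015, 0], [0, 0.097, -0.024, 0], [0, 0.133, -0.033, 0], [0, 0.17, -0.042, 0]]]}}

```text
time: 23.3
tool_pos: [612.4, 269.3, 182.0]
tcp_rot: [-2.817, 1.546, 0.647]
contact_force: [-0.2, 0.4, -1.6]
grip_width: 21.4
```

Emit:
{"api": "step_arm", "payload": {"targets": [[[0, 0.03, -0.007, 0], [0, 0.055, -0.014, 0], [0, 0.062, -0.016, 0], [0, 0.062, -0.016, 0], [0, 0.062, -0.016, 0]]]}}

```text
time: 23.72
tool_pos: [646.8, 215.9, 181.4]
tcp_rot: [-2.771, 1.546, 0.692]
contact_force: [-0.4, 0.1, -1.6]
grip_width: 21.5
```

```bash
python3 - <<'E'
from h import *
go((650.5,213.3,85)); 
E
```

```text
t 23.72 tcp [646.8 215.9 181.4] rot [-2.771  1.546  0.692] F [-0.4  0.1 -1.6] w 21.5 q [0.2  0.66 1.12 0.01 1.34 1.45]
tool y [ 0.316 -0.949 -0.009] z [-0.948 -0.316 -0.023] x [ 0.019  0.016 -1.   ]
(650.5, 213.3, 85) -> [ 0.0964  0.0045 -0.0005]
```

Emit:
{"api": "step_arm", "payload": {"targets": [[[0.015, 0.0045, 0, 0], [0.045, 0.0045, 0, 0], [0.075, 0.0045, 0, 0], [0.094, 0.0045, 0, 0], [0.094, 0.0045, 0, 0]]]}}

```text
time: 24.13
tool_pos: [645.8, 214.6, 82.1]
tcp_rot: [-2.463, 1.554, 1.003]
contact_force: [-0.7, -0.7, -2.0]
grip_width: 21.1
```

Emit:
{"api": "step_arm", "payload": {"targets": [[[0, 0, 0, 0], [0, 0, 0, 0], [0, 0, 0, 0], [0, 0, 0, 0], [0, 0, 0, 0]]]}}

```text
time: 24.55
tool_pos: [646.5, 214.9, 83.7]
tcp_rot: [-2.562, 1.552, 0.904]
contact_force: [-0.5, 0.0, -1.2]
grip_width: 21.3
```

```bash
python3 - <<'E'
from h import *
go((650.5,213.3,69)); 
E
```

```text
t 24.55 tcp [646.5 214.9  83.7] rot [-2.562  1.552  0.904] F [-0.5  0.  -1.2] w 21.3 q [0.2  0.74 1.24 0.01 1.15 1.44]
tool y [ 0.319 -0.948 -0.01 ] z [-0.948 -0.318 -0.015] x [ 0.011  0.015 -1.   ]
(650.5, 213.3, 69) -> [ 0.0147  0.0029 -0.003 ]
```

Emit:
{"api": "step_arm", "payload": {"targets": [[[0.003, 0.003, -0.003, 0], [0.007, 0.003, -0.003, 0], [0.011, 0.003, -0.003, 0], [0.0135, 0.003, -0.003, 0], [0.0135, 0.003, -0.003, 0]]]}}

```text
time: 24.97
tool_pos: [649.8, 213.0, 69.0]
tcp_rot: [-2.483, 1.554, 0.983]
contact_force: [-0.1, 1.0, -2.3]
grip_width: 21.4
```

```bash
python3 - <<'E'
from h import *
go((650.5,213.3,68)); 
E
```

```text
t 24.97 tcp [649.8 213.   69. ] rot [-2.483  1.554  0.983] F [-0.1  1.  -2.3] w 21.4 q [0.2  0.76 1.24 0.01 1.13 1.44]
tool y [ 0.318 -0.948 -0.01 ] z [-0.948 -0.318 -0.013] x [ 0.009  0.014 -1.   ]
(650.5, 213.3, 68) -> [ 0.001  -0.0001 -0.0007]
```

Emit:
{"api": "step_arm", "payload": {"targets": [[[0.0003, 0, -0.0007, 0], [0.0006, 0, -0.0007, 0], [0.0008, 0, -0.0007, 0], [0.0008, 0, -0.0007, 0], [0.0008, 0, -0.0007, 0]]]}}

```text
time: 25.38
tool_pos: [650.6, 213.3, 68.4]
tcp_rot: [-2.49, 1.554, 0.975]
contact_force: [-0.5, 0.8, 0.3]
grip_width: 21.3
```

Emit:
{"api": "step_arm", "payload": {"targets": [[[0.0002, 0, 0, 0], [0.0004, 0, 0, 0], [0.0006, 0, 0, 0], [0.0006, 0, 0, 0], [0.0006, 0, 0, 0]]]}}

```text
time: 25.8
tool_pos: [650.6, 213.4, 68.3]
tcp_rot: [-2.506, 1.553, 0.959]
contact_force: [-3.7, 0.2, 5.7]
grip_width: 21.7
```

Contact is at 5.7 N. I release, lift and check.

Emit:
{"api": "step_arm", "payload": {"jaw": 0.4, "targets": [[[0, 0, 0, 0], [0, 0, 0, 0], [0, 0, 0, 0], [0, 0, 0, 0], [0, 0, 0, 0]]]}}

```text
time: 26.22
tool_pos: [650.7, 213.3, 68.0]
tcp_rot: [-2.503, 1.553, 0.963]
contact_force: [-0.5, 0.1, -0.5]
grip_width: 50.0
```

Emit:
{"api": "step_arm", "payload": {"targets": [[[-0.01, 0, 0, 0], [-0.03, 0, 0, 0], [-0.06, 0, 0, 0], [-0.095, 0, 0, 0], [-0.13, 0, 0, 0]]]}}

```text
time: 26.63
tool_pos: [649.0, 211.3, 199.7]
tcp_rot: [-2.476, 1.554, 0.99]
contact_force: [0.7, 0.5, 0.0]
grip_width: 55.2
```

Emit:
{"api": "step_arm", "payload": {"targets": [[[-0.02, 0, 0.01, 0], [-0.025, 0, 0.04, 0], [-0.025, 0, 0.08, 0], [-0.025, 0, 0.09, 0], [-0.025, 0, 0.09, 0]]]}}

```text
time: 27.05
tool_pos: [560.9, 181.7, 224.9]
tcp_rot: [-2.46, 1.554, 1.006]
contact_force: [0.6, -0.1, 0.7]
grip_width: 54.8
```

```bash
python3 - <<'E'
from h import *
w=cap('wrist'); save(w,'pics/w9.png'); cup(w,(651,213.5),94); stand(w,80,(651,213.5)); go()
s=cap('scene'); save(s,'pics/scene9.png')
E
```

```text
body 5095 z [31.  45.  94.4] circ [637.4 208.4 114.8] px [276.5 214.8 171.4] ray@H [543.6 183.   94. ]
collar 589 z [93.5 94.8 96.1] circ [650.8 213.6  21.9] px [282.   87.4  14. ] ray@H [650.8 213.5  94. ]
rim 588 z [93.5 94.8 96.1] circ [650.9 213.5  21.9] px [282.   87.3  13.9] ray@H [650.9 213.6  94. ]
stand [343.1   5.6 446.9] ell [ 393.  -105.7] [ 24.3 636.6]
stand [650.8 213.1 117.3] ell [650.9 213.2] [115.4 116.1]
depth 5296 [653.9 214.4] [650.9 213.7 120.1]
t 27.1 tcp [563.1 182.2 225.1] rot [-2.553  1.552  0.912] F [0.5 0.  0.7] w 55.2 q [0.18 0.46 1.35 0.01 1.32 1.42]
tool y [ 0.318 -0.948 -0.01 ] z [-0.948 -0.318 -0.015] x [ 0.011  0.015 -1.   ]
```

View pics/scene9.png

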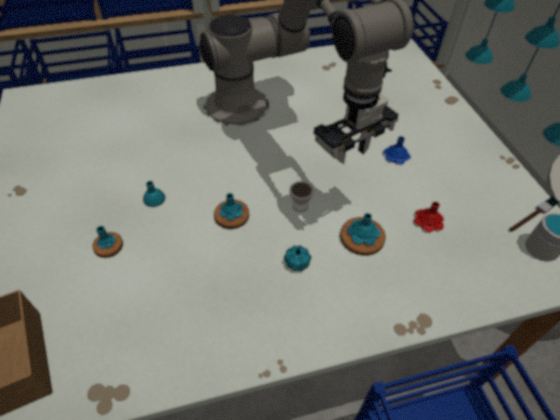

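View pics/w9.png

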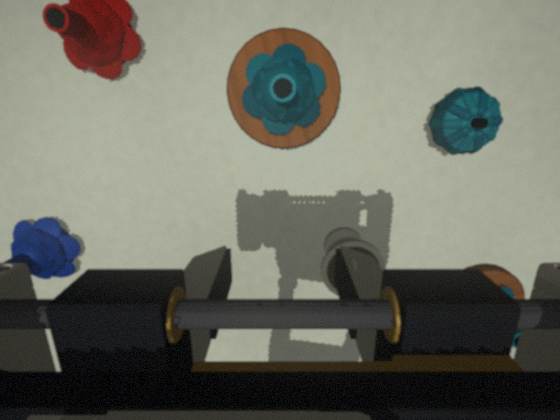

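The scene view shows all three cups upright on their stands: small (106,241), medium (231,208) and large (364,230). The bell (153,195), pumpkin (297,257) and urn (301,194) are where they started. The close view shows the large cup centred at (282,88). The gripper is clear of everything, so I hand in.

```bash
python3 -c "
from plant import bot
print(bot.close_job())"
```

```text
the job is handed in; nothing more can be done
None
```

All three teal flower cups now stand mouth down on their matching stands. I placed them small, medium, then large, and lowered each one until contact (4 to 8 N) before letting go. The job was handed in at about 27 s.

- **Centring:** the last wrist-camera checks put every collar within about 1 mm of its stand's centre, at the right height and upright.
- **Bystanders:** the plain bell, pumpkin and urn, and the blue and red look-alikes, are at the same pixels as at the start in the scene view.
- **Disagreement:** the first top and scene views placed the stands about 9 mm apart in x, so I used the wrist camera's stand positions instead; they matched the sizes and heights given.
- **Tool tilt:** the tool slowly drifted to a tilt of about 1°. It was nearly the same at each grasp and release, and the cups still ended up level.

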